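Set the rule cutter's gauge back to its end stop

ROBOT

A 6-joint arm with a two-finger parallel gripper is mounted at the origin on the work surface. World frame = base frame: x ahead of the robot, y to its left, z up, the work surface at z = 0. Lengths are in m, angles in degrees, forces in N, time in s.
With the tool pointing down it reaches from about 0.25 to 0.725 m from the base axis. Payload 9.7 kg.
Tool frame: the origin (TCP) lies on the centre line of the jaws, within the pads' length; the fingertips stand 17 mm ahead of it and the grasp point (between the pads) lies 2 mm behind it (bot.tip_extent is the distance from the TCP to the fingertips, in m); z points along the fingers, y is the line along which they close (so a half turn about z gives the same grasp; the last joint's range is limited). The gripper opens to 85 mm and grips with 20 to 120 N. Pads are 22 mm wide; open, the fingers measure 114 mm over their backs; the gripper's body (76 mm by 85 mm) begins 54 mm behind the grasp point. The pads swing forward as they close: fully open they stand 13 mm farther back than shut.
Start: joints at [77.006, 4.979, 10.078, 95.1, 0, 90], TCP at [0.124, 0.536, 0.248] pointing down, gripper open.
Joint ranges: [-179.16, 179.16], [-48.56, 103.87], [-65.8, 70.77], [-126.05, 130.52], [-82.76, 87.17], [-180, 180]. Speed limits (degrees/s): [127.2, 127.2, 147.25, 180, 180, 180].

INTERFACE

Orientations are given as [roll, pitch, yaw] about the fixed x, y, z axes, in that order (R = Rz(yaw) Ry(pitch) Rx(roll)).
In Python, from workcell import bot gives the robot as it stands.
- The arm moves only by the tool carry_out, never from a script. Its argument "moves" is text: rows parted by semicolons, each of 7 numbers parted by spaces: the shift along the tool's x, y, z in mm, then the turn, a rotation vector about the tool's x, y, z in degrees, then the finger opening in mm, from 0 to 85.4. A call has 1 to 20 rows; each row is the pose to reach, as a shift and turn from the pose commanded when the call began, along the tool's axes at that moment; what a row does not reach only later rows make up. A row lasts 1/10 s, in which the tool goes at most 50 mm and 8.59 degrees, less where a joint would pass 70% of its speed; a pose out of reach is approached as far as the arm can. A call with a gripper value outside its range is refused whole. The fingers move at their own pace and stop on an object; "force" is the grip in N (left out, the last holds). Time passes only in rows, so rows that repeat a pose let the fingers close. It gives the time, the measured TCP pose, the force, the opening and the grip force at its end, in the units of the state.
- bot.get_obs(): the state, without advancing time (a new reading comes with each control period).
- bot.camera(name): name is "scene" or "top"; returns a dict with "img" (400x640x3 uint8, red, green, blue), "mtx" (3x3 intrinsics, pixels), "position" and "orientation" of the camera in the world. Camera axes: x right, y up, looking along -z (the intrinsics and any distortion apply to the point x, -y, -z); pixel columns grow to the right and rows downward; lengths in m; the calibration is good to about 2 mm. A picture is of the moment at which its call begins. There is no depth.
- bot.job_done(): hands the job in; it is judged then, once.
The state is a dict: "time": time; "q": joint angles; "qd": joint speeds; "joint_efforts": joint torques, N m; "ee_pos": TCP position; "tcp_rot": TCP orientation; "wrist_force": force on the tool from outside, world axes, zero at the start; "torque": the same for the moment, N m; "opening": finger opening in m; "grasp_force": force on a finger pad.
Only numpy, scipy, OpenCV 4.12 (cv2) and the standard library are available. Lean on these libraries where they do the work, as an engineer would, in place of code of your own. Each camera call takes 0.05 s, during which the arm holds its last target. There are 200 camera calls.

TASK

Set the lead-and-rule cutter to its longest measure: with a fingertip, press the red release button on the black gauge and hold it down while you gently slide the gauge along the rail, away from the blade, right up to its end stop. Then let go, so that the button springs up and the gauge is locked at the stop. Only press and push: don't grip or force the gauge, and don't pick up or disturb the brush, bottle, can or wooden bar standing around the cutter.

Things in the scene. Friction and masses are not known exactly. Their poses are not given: they have to be found in the camera images.
- cutter: bench lead-and-rule cutter, fixed, at varying place and yaw. Origin on the work surface; its olive bed spans x -65..55, y -260..150 mm of its frame, top 24 mm high. Aluminium gauge rail along its y axis at x = +20 mm, top 46 mm high; +y runs from the blade towards the end stop. Blade head at y -255..-195 mm, to 96 mm high
- lever (a point): the cutter's lever, fixed (locked down), not part of the job: this point is on its axis, 74 mm high, where it leaves the blade head; from here it runs on another 215 mm along the cutter's -x, rising to a black grip 28 mm thick, top of it at 110 mm
- gauge (a joint): travel of the black gauge (carriage 50 mm wide, 60 mm long, top 57 mm high) along the cutter's +y, in m: 0 nearest the blade, 0.16 against the end stop; starts at 0 to 0.08. With the button up a pawl in a rack of 8 mm pitch locks it (the last tooth space is at the stop); button down, it slides with 1 to 3 N. A steel foot on it, top at 45 mm, reaches 51 mm over the bed towards the robot
- release (a joint): how far the button is pressed, in m: 0 up (locked), 0.007 fully down. Sprung: starts to move at about 2.5 N, fully down at about 5 N; from about 0.0045 on, the pawl is clear of the rack. It springs up when let go; between two tooth spaces it may stay about 4 mm down until the gauge moves on
- button_top (a point): centre of the top face of the red button, 24 mm across the rail, 32 mm along it. Button up, it is 67 mm above the work surface (10 mm above the gauge's top), fully down 60 mm. Rides with the gauge; axes parallel to the cutter's
- thumb_plate (a point): black upright plate at the gauge's leading (+y) end, which a fingertip on the button can push against: centre of its face on the button's side, 28 mm ahead of the button's centre. 44 mm wide, 8 mm thick, its top 80 mm above the work surface. Axes parallel to the cutter's
- end_stop (a point): dark steel end stop, a block on the rail 40 mm across, 16 mm long, top 64 mm high: centre of the face that the gauge's leading edge meets, 58 mm above the work surface. With the gauge against it the button's centre is 36 mm short of this face. Axes parallel to the cutter's
- type_brush: bystander: loose type brush lying bristles up, 50 x 150 mm (its x, y), 38 mm high; origin at the centre of its underside
- cleaner: bystander: loose white plastic bottle, 72 mm diameter, 190 mm high; origin at the centre of its underside, z up
- ink_can: bystander: loose round ink can with a blue band, 90 mm diameter, 65 mm high; origin at the centre of its underside, z up
- furniture: bystander: loose bar of wooden spacing furniture lying flat, 30 x 140 mm (its x, y), 23 mm high; origin at the centre of its underside

How it is judged:
By the outcome, as a careful person would: the job done as asked, in the order asked, and still so for the second after the job is handed in, with the robot touching nothing.
It also fails if it takes over 32 s, if anything falls off the work surface, if the arm or the gripper's body presses on something with over 40 N, if the wrist force passes 120 N, or if a joint passes its speed limit or range.

## Working session

There is one attempt and no reset: what is moved stays moved. The work goes in short steps, Python scripts to look and compute and a tool call to move; the robot and the scene stay as the last step left them, time stands still between calls to the robot, and variables do not carry over. Pictures are saved under pics/ and viewed, at most 10 in all, crops included, and the job is handed in when it is done.

Besides the shell and the picture viewer there is one more tool, called after ">>>" in YAML: its name, and indented under it one key for each argument. carry_out: Moves the arm, as the interface text tells. Its arguments: {"type":"object","properties":{"moves":{"type":"string"},"force":{"type":"number"}},"required":["moves"]}

```bash
mkdir -p pics; ls
cat > h.py <<'E'
import numpy as np, cv2
from workcell import bot
from scipy.spatial.transform import Rotation as R
def cam(n):
    return bot.camera(n)
def rot(c):
    o=np.array(c["orientation"],float)
    if o.shape==(3,3): return o
    return R.from_euler('xyz',o,degrees=True).as_matrix() if o.size==3 else R.from_quat(o).as_matrix()
def ray(c,uv):
    p=cv2.undistortPoints(np.array([[uv]],float),np.array(c["mtx"]),np.array(c["dist"]) if "dist" in c else None)[0,0]
    return np.array(c["position"]),rot(c)@np.array([p[0],-p[1],-1])
def onz(c,uv,z):
    o,d=ray(c,uv); return o+d*(z-o[2])/d[2]
def proj(c,P):
    q=rot(c).T@(np.array(P)-np.array(c["position"])); m=np.array(c["mtx"])
    return m[0,0]*q[0]/-q[2]+m[0,2], m[1,1]*-q[1]/-q[2]+m[1,2]
E
python3 - <<'E'
from h import *
for n in ("scene","top"):
    c=cam(n); cv2.imwrite(f"pics/{n}0.png",c["img"][:,:,::-1]); print({k:v for k,v in c.items() if k!="img"})
print(bot.get_obs())
E
```

```text
pics
{'mtx': array([[464.335425  ,   0.        , 323.8448603 ],
       [  0.        , 464.335425  , 184.19993561],
       [  0.        ,   0.        ,   1.        ]]), 'position': array([1.09366735, 0.22337038, 0.87189572]), 'orientation': array([ 33.16868831,  -0.17255624, 108.51729333])}
{'mtx': array([[491.58516798,   0.        , 317.51936855],
       [  0.        , 491.58516798, 201.16453488],
       [  0.        ,   0.        ,   1.        ]]), 'position': array([0.39334817, 0.07922558, 1.29312695]), 'orientation': array([  8.43434346,  -0.19263017, -90.85927065])}
{'time': 0.1, 'q': array([7.70063723e+01, 5.00925343e+00, 1.00390602e+01, 9.51002439e+01,
       1.67481364e-03, 9.00009820e+01]), 'qd': array([ 0.06665058, -0.09347148,  0.13904961, -0.08796175,  0.09886747,
        0.03690472]), 'joint_efforts': array([-1.19029410e-04, -5.21563375e+01,  4.65652013e+01,  1.60354172e-02,
       -8.04239278e-06, -1.16628686e-05]), 'ee_pos': array([0.12361358, 0.5357359 , 0.24764203]), 'tcp_rot': array([-1.79929563e+02, -1.67360512e-03,  1.67005388e+02]), 'wrist_force': array([0.26978719, 0.1705377 , 0.20473846]), 'torque': array([ 0.01822712,  0.01142221, -0.03972677]), 'grasp_force': 0.0, 'opening': 0.08511508322947164}
```

View pics/scene0.png

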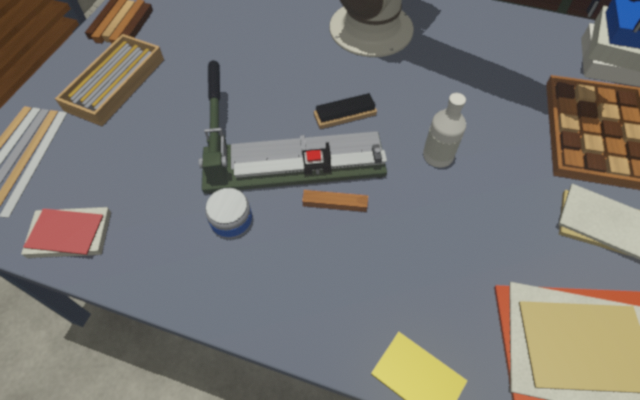

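View pics/top0.png

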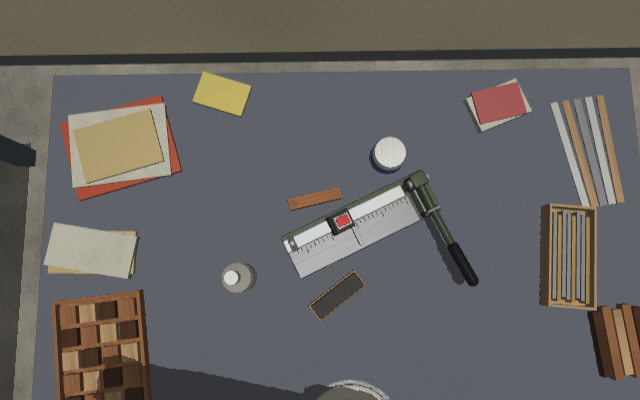

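The scene view shows the red button at about (315,156) and the end stop near (378,153). In the top view the button is at about (342,221), the end stop at (291,243) and the blade at (415,185). The furniture bar lies on the far side of the rail and the brush on the near side, both clear of the gauge's path.

```bash
cat > m.py <<'E'
from h import *
def red(c,box):
    x0,y0,x1,y1=box; im=c["img"][y0:y1,x0:x1].astype(int)
    m=((im[...,0]>110)&(im[...,0]>2.2*im[...,1])&(im[...,0]>2.2*im[...,2])).astype(np.uint8)
    n,l,s,ce=cv2.connectedComponentsWithStats(m)
    i=1+np.argmax(s[1:,4]); pts=np.argwhere(l==i)[:,::-1].astype(np.float32)+[x0,y0]
    return ce[i]+[x0,y0],s[i,4],pts
def tri(c1,u1,c2,u2):
    o1,d1=ray(c1,u1);o2,d2=ray(c2,u2);t=np.linalg.lstsq(np.c_[d1,-d2],o2-o1,rcond=None)[0]
    a,b=o1+t[0]*d1,o2+t[1]*d2; return (a+b)/2,np.linalg.norm(a-b)
E
python3 - <<'E'
from m import *
s=cam("scene");t=cam("top")
us,ns,_=red(s,(290,140,345,180)); ut,nt,pt=red(t,(315,200,370,240))
print(us,ns,ut,nt,tri(s,us,t,ut),onz(s,us,.067),onz(t,ut,.067))
print("tcp",proj(t,bot.get_obs()["ee_pos"]),proj(s,bot.get_obs()["ee_pos"]))
# bed/rail bright strip in top view
for n,c,(x0,y0,x1,y1) in (("t",t,(270,160,450,290)),("s",s,(190,120,400,200))):
    cv2.imwrite(f"pics/c{n}.png",cv2.resize(c["img"][y0:y1,x0:x1,::-1],None,fx=4 if n=='t' else 3.8,fy=4 if n=='t' else 3.8,interpolation=cv2.INTER_CUBIC))
E
```

```text
[313.21428571 154.69047619] 126 [342.6039604  220.08910891] 101 (array([0.52643463, 0.01075748, 0.06288424]), np.float64(0.0016263523010853105)) [0.52916791 0.01263787 0.067     ] [0.52619524 0.01019988 0.067     ]
tcp (np.float64(91.53075405326749), np.float64(412.60061567809726)) (np.float64(611.3934046447171), np.float64(19.787462594921436))
```

View pics/ct.png

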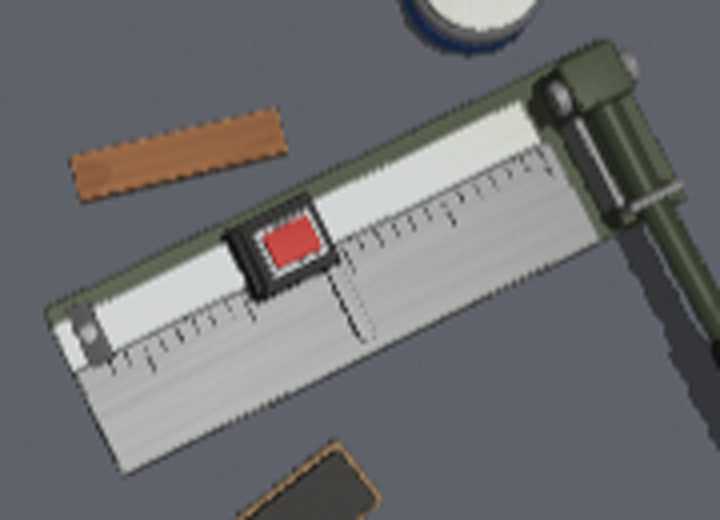

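View pics/cs.png

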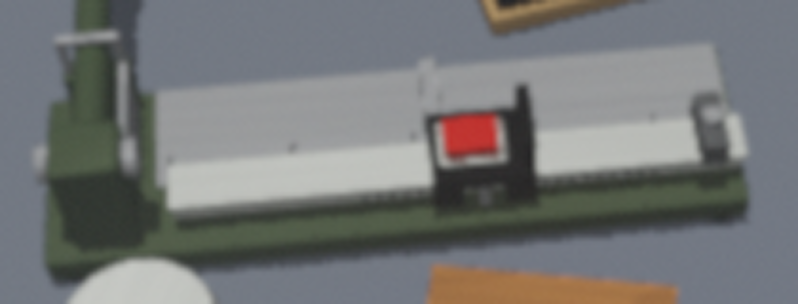

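The crops show the end stop's top centred at about (293,243) in the top view. The near bed edge runs from (301,278) to (420,221). The thumb plate is on the stop side of the button.

Run:
```python
from m import *
s=cam("scene");t=cam("top")
T=lambda x,y:(270+(x-1.5)/4,160+(y-1.5)/4)
S=lambda x,y:(190+x/3.8-.4,120+y/3.8-.4)
for n,a,b,z in (("near edge",(125,474),(600,243),.024),("rail edge",(78,373),(545,147),.046),("far edge",(47,308),(600,40),.024)):
    A,B=onz(t,T(*a),z),onz(t,T(*b),z); d=A-B; print(n,A,B,np.degrees(np.arctan2(-d[0],d[1])))
A,B=onz(s,S(175,212),.046),onz(s,S(745,160),.046);d=A-B;d=-d
print("scene rail far edge",A,B,np.degrees(np.arctan2(-d[0],d[1])))
E=onz(t,T(91,334),.064);print("stop top",E,"scene",onz(s,S(708,97+15),.064))
b=onz(t,red(t,(315,200,370,240))[0],.067);print(b,np.linalg.norm((E-b)[:2]),np.degrees(np.arctan2(-(E-b)[0],(E-b)[1])))
p=onz(t,T(240,265),.08);print("plate top",p)
for q in red(t,(315,200,370,240)),: print(cv2.minAreaRect(q[2].astype(np.float32)))
```

```text
near edge [0.38365801 0.11755915 0.024     ] [ 0.5271816  -0.19222126  0.024     ] 24.85864389854373
rail edge [0.44725597 0.14592298 0.046     ] [ 0.58733921 -0.15497681  0.046     ] 24.964230336220947
far edge [0.49026436 0.1668291  0.024     ] [ 0.66161255 -0.19833866  0.024     ] 25.137444711521987
scene rail far edge [ 0.62013254 -0.13258301  0.046     ] [0.48172117 0.16413983 0.046     ] 25.00749181399058
stop top [0.47057876 0.13669374 0.064     ] scene [0.46875003 0.13676408 0.064     ]
[0.52619524 0.01019988 0.067     ] 0.13818064580786835 23.734001992889468
plate top [0.51085686 0.04340061 0.08      ]
((342.60003662109375, 220.1999969482422), (8.049844741821289, 11.62755298614502), 63.43495178222656)
```

>>> carry_out:
  moves: "0 0 -30 0 0 8 0; -508 -415 -30 0 0 142 0; -508 -415 -30 0 0 142 0; -508 -415 -30 0 0 142 0; -508 -415 -30 0 0 142 0; -508 -415 -30 0 0 142 0; -508 -415 -30 0 0 142 0; -508 -415 -30 0 0 142 0; -508 -415 -30 0 0 142 0; -508 -415 -30 0 0 142 0; -508 -415 -30 0 0 142 0; -508 -415 -30 0 0 142 0; -508 -415 -30 0 0 142 0; -508 -415 -30 0 0 142 0; -508 -415 -30 0 0 142 0; -508 -415 -30 0 0 142 0; -508 -415 -30 0 0 142 0; -508 -415 -30 0 0 142 0; -508 -415 -30 0 0 142 0; -508 -415 -30 0 0 142 0"
  force: 20

```text
time: 2.3
ee_pos: [0.5253, 0.0175, 0.2783]
tcp_rot: [180.0, -0.0, 25.1]
wrist_force: [0.1, -0.5, 0.5]
opening: -0.0001
grasp_force: 0.0
```

Run:
```python
from m import *
o=bot.get_obs();print(o["time"],o["ee_pos"],o["tcp_rot"],o["q"],o["opening"],bot.tip_extent,o["wrist_force"])
```

```text
2.3 [0.52529055 0.01745088 0.27832879] [ 1.79997216e+02 -5.20603076e-03  2.51418539e+01] [ 1.90300176e+00  2.37976456e+00  1.07110237e+01  9.83253771e+01
 -5.03785641e-04  1.56761148e+02] -6.150396711297278e-05 0.017 [ 0.09085487 -0.46784885  0.4523292 ]
```

>>> carry_out:
  moves: "0 0 45 0 0 0 0; 0 0 90 0 0 0 0; 0 0 130 0 0 0 0; 0 0 160 0 0 0 0; 0 0 175 0 0 0 0; 0 0 180 0 0 0 0; 0 0 180 0 0 0 0; 0 0 180 0 0 0 0"

```text
time: 3.1
ee_pos: [0.5262, 0.0174, 0.1]
tcp_rot: [179.9, -0.1, 25.0]
wrist_force: [-0.2, -0.2, -0.3]
opening: -0.0001
grasp_force: 0.0
```

Run:
```python
from m import *
c=cam("scene");o=bot.get_obs();print(o["ee_pos"],o["wrist_force"]);e=o["ee_pos"];print(proj(c,e-[0,0,.017]))
cv2.imwrite("pics/s2.png",cv2.resize(c["img"][100:200,240:400,::-1],None,fx=5,fy=5,interpolation=cv2.INTER_CUBIC))
```

```text
[0.52627855 0.01735561 0.1000567 ] [-0.61605092  0.0799303   0.46142635]
(np.float64(315.6276388809857), np.float64(149.70910603769607))
```

View pics/s2.png

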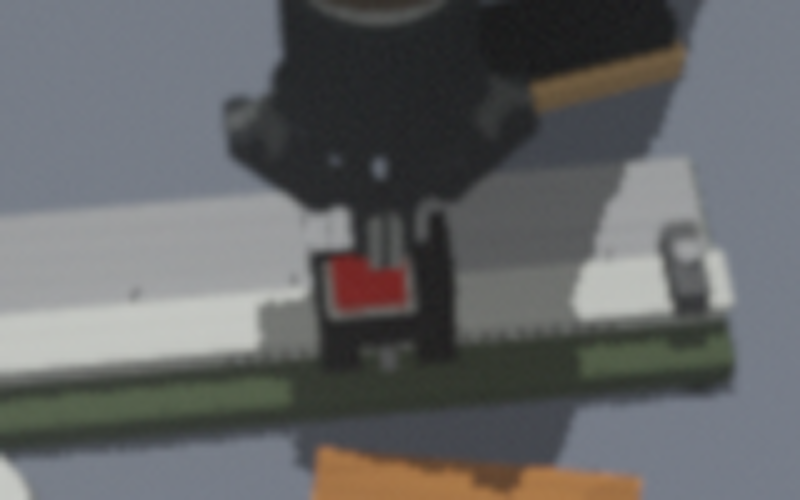

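>>> carry_out:
  moves: "0 -2 -20 0 0 -8 0; 0 -2 -20 0 0 -90 0; 0 -2 -20 0 0 -90 0; 0 -2 -20 0 0 -90 0; 0 -2 -20 0 0 -90 0; 0 -2 -20 0 0 -90 0; 0 -2 -20 0 0 -90 0; 0 -2 -20 0 0 -90 0; 0 -2 -20 0 0 -90 0; 0 -2 -20 0 0 -90 0; 0 -2 -20 0 0 -90 0; 0 -2 -10 0 0 -90 0; 0 -2 0 0 0 -90 0; 0 -2 5 0 0 -90 0; 0 -2 10 0 0 -90 0; 0 -2 10 0 0 -90 0; 0 -2 10 0 0 -90 0; 0 -2 10 0 0 -90 0"

```text
time: 4.95
ee_pos: [0.5247, 0.0191, 0.0886]
tcp_rot: [180.0, 0.0, 115.0]
wrist_force: [1.0, -0.9, 0.1]
opening: -0.0002
grasp_force: 0.0
```

Run:
```python
from m import *
c=cam("scene");o=bot.get_obs();print(o["ee_pos"],o["tcp_rot"],o["wrist_force"])
cv2.imwrite("pics/s3.png",cv2.resize(c["img"][100:200,240:400,::-1],None,fx=5,fy=5,interpolation=cv2.INTER_CUBIC))
```

```text
[0.52472291 0.01913465 0.08868443] [1.79965744e+02 1.45078413e-02 1.14994969e+02] [ 0.90520297 -0.21280092 -0.2741924 ]
```

View pics/s3.png

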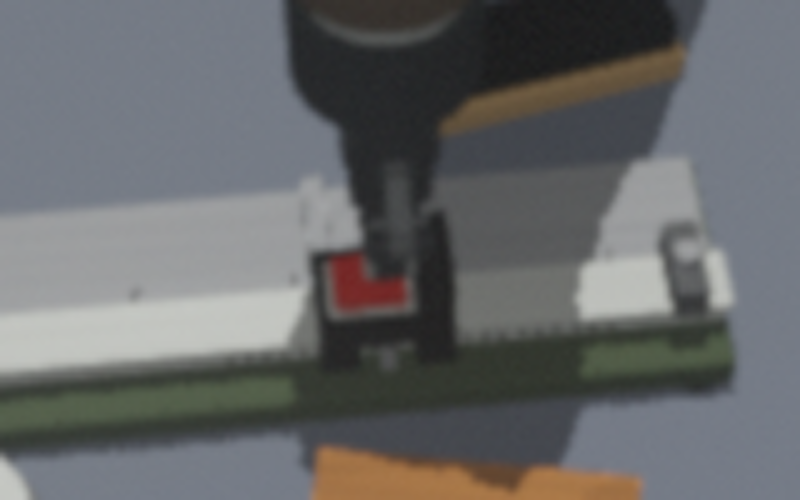

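The tip is over the leading half of the button, just behind the thumb plate and a millimetre or two towards the bed. I'll shift it 2 mm and press.

>>> carry_out:
  moves: "0 2 1 0 0 0 0; 0 2 3 0 0 0 0; 0 2 4 0 0 0 0; 0 2 5 0 0 0 0; 0 2 6 0 0 0 0; 0 2 7 0 0 0 0; 0 2 8 0 0 0 0; 0 2 8 0 0 0 0; 0 2 8 0 0 0 0"

```text
time: 5.9
ee_pos: [0.5264, 0.02, 0.0804]
tcp_rot: [180.0, 0.0, 115.0]
wrist_force: [-1.5, 0.3, 4.2]
opening: -0.0001
grasp_force: 1.8
```

>>> carry_out:
  moves: "0 0 1 0 0 0 0; 0 0 2 0 0 0 0; 0 0 2.5 0 0 0 0; 0 0 3 0 0 0 0; 0 0 3 0 0 0 0; 0 0 3 0 0 0 0"

```text
time: 6.5
ee_pos: [0.5264, 0.02, 0.0773]
tcp_rot: [180.0, 0.0, 115.0]
wrist_force: [-0.6, 1.2, 5.1]
opening: -0.0002
grasp_force: 2.3
```

>>> carry_out:
  moves: "1 0 0 0 0 0 0; 2 0 0 0 0 0 0; 4 0 0 0 0 0 0; 6 0 0 0 0 0 0; 8 0 0 0 0 0 0; 10 0 0 0 0 0 0; 12 0 0 0 0 0 0; 14 0 0 0 0 0 0; 16 0 0 0 0 0 0; 18 0 0 0 0 0 0; 20 0 0 0 0 0 0; 22 0 0 0 0 0 0; 24 0 0 0 0 0 0; 26 0 0 0 0 0 0; 28 0 0 0 0 0 0; 30 0 0 0 0 0 0; 30 0 0 0 0 0 0"

```text
time: 8.2
ee_pos: [0.5135, 0.0475, 0.0773]
tcp_rot: [-180.0, -0.0, 115.0]
wrist_force: [-0.7, -1.0, 5.5]
opening: -0.0002
grasp_force: 2.3
```

Run:
```python
from m import *
c=cam("scene");o=bot.get_obs();print(o["ee_pos"],o["tcp_rot"],o["wrist_force"])
cv2.imwrite("pics/s4.png",cv2.resize(c["img"][100:200,240:400,::-1],None,fx=5,fy=5,interpolation=cv2.INTER_CUBIC))
```

```text
[0.51344236 0.04744574 0.07722652] [-1.79992808e+02 -3.16643701e-02  1.15022826e+02] [-0.36211692  0.51283107  4.72397287]
```

View pics/s4.png

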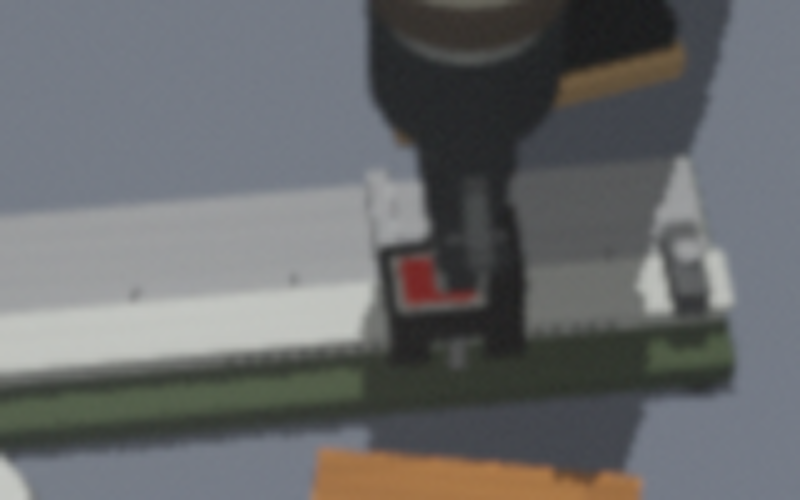

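The gauge rides along with the button held down: the button is now near crop column 437. I'll carry on.

>>> carry_out:
  moves: "2 0 0 0 0 0 0; 5 0 0 0 0 0 0; 8 0 0 0 0 0 0; 11 0 0 0 0 0 0; 14 0 0 0 0 0 0; 17 0 0 0 0 0 0; 20 0 0 0 0 0 0; 23 0 0 0 0 0 0; 26 0 0 0 0 0 0; 29 0 0 0 0 0 0; 32 0 0 0 0 0 0; 35 0 0 0 0 0 0; 38 0 0 0 0 0 0; 41 0 0 0 0 0 0; 44 0 0 0 0 0 0; 46 0 0 0 0 0 0; 48 0 0 0 0 0 0; 50 0 0 0 0 0 0; 52 0 0 0 0 0 0; 52 0 0 0 0 0 0"

```text
time: 10.25
ee_pos: [0.4915, 0.0946, 0.0773]
tcp_rot: [-180.0, -0.0, 115.0]
wrist_force: [-1.6, -0.8, 5.3]
opening: 0.0001
grasp_force: 2.3
```

>>> carry_out:
  moves: "1 0 0 0 0 0 0; 2 0 0 0 0 0 0; 3 0 0 0 0 0 0; 4 0 0 0 0 0 0; 5 0 0 0 0 0 0; 6 0 0 0 0 0 0; 7 0 0 0 0 0 0; 8 0 0 0 0 0 0; 8 0 0 0 0 0 0; 8 0 0 0 0 0 0"

```text
time: 11.25
ee_pos: [0.4882, 0.1017, 0.0772]
tcp_rot: [-180.0, -0.0, 115.0]
wrist_force: [-2.1, -1.8, 4.3]
opening: 0.0001
grasp_force: 2.3
```

Run:
```python
from m import *
c=cam("scene");o=bot.get_obs();print(o["ee_pos"],o["tcp_rot"],o["wrist_force"])
cv2.imwrite("pics/s5.png",cv2.resize(c["img"][100:200,280:440,::-1],None,fx=5,fy=5,interpolation=cv2.INTER_CUBIC))
```

```text
[0.48814434 0.10166151 0.07725541] [-1.79992810e+02 -2.00417713e-02  1.15013335e+02] [-2.13432245 -1.29439086  3.65725828]
```

View pics/s5.png

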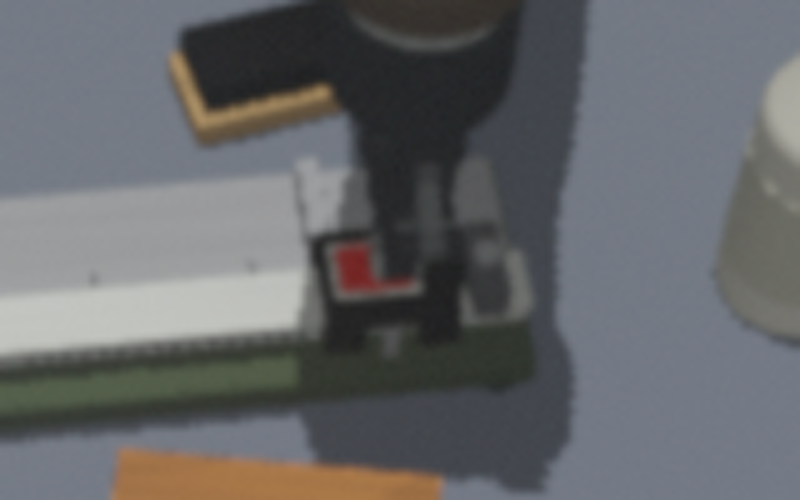

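The gauge's leading edge (crop column ~462) is a few mm short of the stop (~470). I'll go on in small steps and watch the force.

>>> carry_out:
  moves: "0.5 0 0 0 0 0 0; 1 0 0 0 0 0 0; 1.5 0 0 0 0 0 0; 2 0 0 0 0 0 0; 2.5 0 0 0 0 0 0; 3 0 0 0 0 0 0; 3 0 0 0 0 0 0"

```text
time: 12.0
ee_pos: [0.4869, 0.1043, 0.0773]
tcp_rot: [-180.0, -0.0, 115.0]
wrist_force: [-2.4, -2.3, 4.3]
opening: -0.0
grasp_force: 2.3
```

>>> carry_out:
  moves: "0.5 0 0 0 0 0 0; 1 0 0 0 0 0 0; 1.5 0 0 0 0 0 0; 1.5 0 0 0 0 0 0"

```text
time: 12.4
ee_pos: [0.4863, 0.1057, 0.0773]
tcp_rot: [-180.0, -0.0, 115.0]
wrist_force: [-2.0, -1.6, 4.7]
opening: -0.0002
grasp_force: 2.3
```

>>> carry_out:
  moves: "0.5 0 0 0 0 0 0; 1 0 0 0 0 0 0; 1.5 0 0 0 0 0 0; 2 0 0 0 0 0 0; 2 0 0 0 0 0 0"

```text
time: 12.9
ee_pos: [0.4859, 0.1074, 0.0775]
tcp_rot: [180.0, 0.0, 115.0]
wrist_force: [1.7, -3.4, 4.7]
opening: 0.0003
grasp_force: 2.3
```

Run:
```python
from m import *
c=cam("scene");o=bot.get_obs();print(o["ee_pos"],o["wrist_force"])
cv2.imwrite("pics/s6.png",cv2.resize(c["img"][130:190,330:400,::-1],None,fx=9,fy=9,interpolation=cv2.INTER_CUBIC))
```

```text
[0.48583565 0.10745412 0.07745734] [ 0.87030027 -3.97315968  4.97145987]
```

View pics/s6.png

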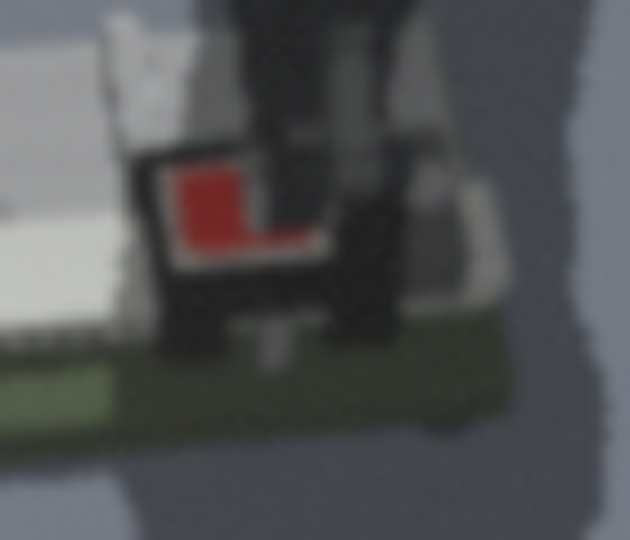

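The gap to the stop now looks closed (plate edge at crop column ~405, stop right behind it), and the push force has risen to 4 N. One more small push will tell.

>>> carry_out:
  moves: "0.5 0 0 0 0 0 0; 1 0 0 0 0 0 0; 1 0 0 0 0 0 0"

```text
time: 13.25
ee_pos: [0.4853, 0.1084, 0.0774]
tcp_rot: [180.0, 0.0, 115.0]
wrist_force: [2.3, -3.0, 4.7]
opening: -0.0002
grasp_force: 2.3
```

>>> carry_out:
  moves: "0.5 0 0 0 0 0 0; 1 0 0 0 0 0 0; 1.5 0 0 0 0 0 0; 1.5 0 0 0 0 0 0"

```text
time: 13.65
ee_pos: [0.4844, 0.1098, 0.0773]
tcp_rot: [180.0, -0.0, 115.0]
wrist_force: [1.8, -2.8, 4.7]
opening: -0.0001
grasp_force: 2.3
```

>>> carry_out:
  moves: "0.5 0 0 0 0 0 0; 1 0 0 0 0 0 0; 1.5 0 0 0 0 0 0; 1.5 0 0 0 0 0 0"

```text
time: 14.05
ee_pos: [0.4837, 0.1111, 0.0773]
tcp_rot: [-180.0, -0.0, 115.0]
wrist_force: [1.4, -3.8, 4.9]
opening: -0.0001
grasp_force: 2.3
```

Run:
```python
from m import *
p=cv2.imread("pics/s6.png")[:,:,::-1]; p=cv2.resize(p,(70,60),interpolation=cv2.INTER_AREA)
c=cam("scene"); q=c["img"][130:190,330:400]
for im in(p,q):
    w=np.clip(im[...,0].astype(float)-im[...,1:].max(2),0,None); r=w[18:27]; print(np.round(r.sum(0)[15:40]).astype(int))
# expected button centre if at stop
```

```text
[  0   0   2  54 209 418 558 597 610 616 584 434 207  81  58  61  61  63
  64  46  18   3   0   0   0]
[  0   0   1  48 204 422 548 586 593 605 604 607 572 402 175  79  70  71
  63  47  18   2   0   0   1]
```

The gauge stayed put while the tip slid on the button, so it is at the stop. I'll confirm with a light push on the thumb plate.

>>> carry_out:
  moves: "0.5 0 0 0 0 0 0; 1 0 0 0 0 0 0; 1 0 0 0 0 0 0"

```text
time: 14.4
ee_pos: [0.4833, 0.112, 0.0772]
tcp_rot: [-180.0, -0.0, 115.0]
wrist_force: [0.7, -3.2, 3.8]
opening: -0.0002
grasp_force: 2.3
```

>>> carry_out:
  moves: "0.5 0 0 0 0 0 0; 1 0 0 0 0 0 0; 1 0 0 0 0 0 0"

```text
time: 14.7
ee_pos: [0.4829, 0.1129, 0.0773]
tcp_rot: [-180.0, -0.0, 115.0]
wrist_force: [1.9, -3.4, 3.4]
opening: 0.0004
grasp_force: 2.3
```

>>> carry_out:
  moves: "0 0 -2 0 0 0 0; 0 0 -5 0 0 0 0; 0 0 -10 0 0 0 0; 0 0 -20 0 0 0 0; 0 0 -40 0 0 0 0; 0 0 -70 0 0 0 0; 0 0 -110 0 0 0 0; 0 0 -150 0 0 0 0; -40 -40 -190 0 0 0 0; -80 -80 -190 0 0 0 0; -120 -120 -190 0 0 0 0; -120 -150 -190 0 0 0 0; -120 -150 -190 0 0 0 0; -120 -150 -190 0 0 0 0"

```text
time: 16.1
ee_pos: [0.3972, -0.0599, 0.268]
tcp_rot: [179.9, 0.0, 114.9]
wrist_force: [-0.1, 0.9, -0.3]
opening: -0.0001
grasp_force: 0.0
```

Run:
```python
from m import *
s=cam("scene");t=cam("top");o=bot.get_obs();print(o["time"],o["ee_pos"],o["wrist_force"])
us,ns,_=red(s,(330,130,385,180));print(us,ns,onz(s,us,.067))
try:
    ut,nt,_=red(t,(275,210,340,255));P=onz(t,ut,.067);print(ut,nt,P,tri(s,us,t,ut)); a=np.array([.5262,.0102]);print("travel top",np.linalg.norm(P[:2]-a))
except Exception as e: print(e)
print("travel scene",np.linalg.norm((onz(s,us,.067)-[.52917,.01264,.067])))
a=cv2.resize(s["img"][120:190,290:400,::-1],None,fx=7,fy=7,interpolation=cv2.INTER_CUBIC)
cv2.imwrite("pics/s7.png",a)
```

```text
16.2 [ 0.39813617 -0.05876929  0.26745891] [-1.25818001e-04 -8.55640140e-01 -4.79250045e-01]
[356.64341085 150.87596899] 129 [0.48923528 0.09865923 0.067     ]
[308.5  236.66] 100 [0.48589596 0.09621761 0.067     ] (array([0.48605978, 0.0971239 , 0.06254293]), np.float64(0.0017239580676131961))
travel top 0.09499181452692715
travel scene 0.0948371714795316
```

View pics/s7.png

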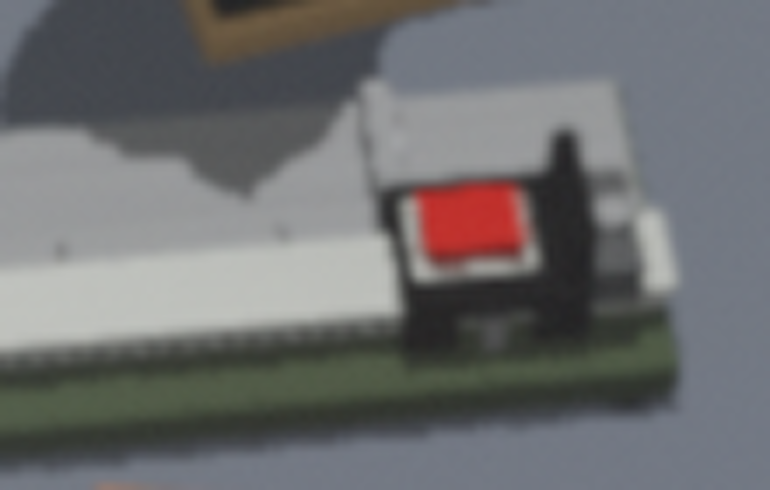

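The gauge sits right against the stop and the button is up at the same height as before. It travelled about 95 mm, in line with the estimate of about 94 mm.

```bash
python3 -c "
from workcell import bot
print(bot.job_done())"
```

```text
the job is handed in; nothing more can be done
None
```

The gauge is against its end stop after sliding about 95 mm, the released button has sprung back up, and the job is handed in with the robot clear; no verdict was shown.

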